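# Dial the bead dispenser and tip out two cord beads

## Robot

A 6-joint arm with a two-finger parallel gripper is mounted at the origin on the work surface. World frame = base frame: x ahead of the robot, y to its left, z up, the work surface at z = 0. Lengths are in m, angles in degrees, forces in N, time in s.
With the tool pointing down it reaches from about 0.425 to 0.95 m from the base axis. Payload 3.5 kg.
Tool frame: the origin (TCP) lies at the very end of the fingers, on their centre line; the grasp point (between the pads) lies 19 mm behind it; z points along the fingers, y is the line along which they close (so a half turn about z gives the same grasp; the last joint's range is limited). The gripper opens to 85 mm and grips with 20 to 120 N. Pads are 22 mm wide; open, the fingers measure 114 mm over their backs; the gripper's body (76 mm by 85 mm) begins 54 mm behind the grasp point. The pads swing forward as they close: fully open they stand 13 mm farther back than shut.
Start: joints at [63.598, 16.404, 90.338, -0, 73.258, -8.594], TCP at [0.206, 0.643, 0.231] pointing down, gripper open.
Joint ranges: [-158.93, 158.93], [-51.34, 127.21], [12.03, 142.37], [-87.48, 267.48], [13.55, 161.25], [-162.69, 162.69]. Speed limits (degrees/s): [159.86, 159.86, 180, 180, 180, 180].

## Interface

Orientations are given as a 3x3 rotation matrix whose columns are the frame's x, y, z axes.
In Python, from bench import status, read_camera, bot, outline_of, pinpoint gives the robot as it stands.
- The arm moves only by the shell command python3 -m inch 'ROWS' [FORCE]. ROWS is a JSON object of lists of equal length, an entry for each row: "fingers": the opening, from 0 (shut) to 1 (fully open); "travel": the shift along the tool's x, y, z in units of 0.08 m (1.0 is 0.08 m), a list of three; "roll": the turn about the tool's z in units of pi/4 rad (1.0 is pi/4 rad). A call has 1 to 12 rows; each row is the pose to reach, as a shift and turn from the pose commanded when the call began, along the tool's axes at that moment; what a row does not reach only later rows make up. A row lasts 1/12 s, in which the tool goes at most 41.7 mm and 7.16 degrees, less where a joint would pass 70% of its speed; a pose out of reach is approached as far as the arm can. A call with a number of a shift or a turn outside -1 to 1 is refused whole. A call with a gripper value outside its range is refused whole. The fingers move at their own pace and stop on an object; FORCE is the grip in N (left out, the last holds). Time passes only in rows, so rows that repeat a pose let the fingers close. It gives the time, the measured TCP pose, the force, the opening and the grip force at its end, in the units of the state.
- status.state(): the state, without advancing time (a new reading comes with each control period).
- read_camera(name): name is "side" or "top"; returns a dict with "pixels" (400x640x3 uint8, red, green, blue), "mtx" (3x3 intrinsics, pixels), "T" (4x4, takes a point from camera to world coordinates). Camera axes: x right, y up, looking along -z (the intrinsics and any distortion apply to the point x, -y, -z); pixel columns grow to the right and rows downward; lengths in m; the calibration is good to about 2 mm. A picture is of the moment at which its call begins. There is no depth.
- bot.hand_in(): hands the job in; it is judged then, once.
Trained networks look in a picture, given as the dict that the camera call returned (one of the last four; its "shot" number tells which), for a name from the list of things; names that differ only in an ending like _2 or _b are one class to them, and where a whole thing is asked for, a point or a joint stands for the part that bears it (a point fixed in the world has none). Each returns a list of dicts, best first, with "confidence" (0 to 1); they miss things now and then, are a little off and sometimes report something else, mostly with a low value. They report only what shows in the picture. A call takes as long as a camera call.
- outline_of(thing, picture): "region" (400x640 bool, what is visible of it) and "rect" ([left, top, right, bottom] in pixels, round what is visible of it).
- pinpoint(thing, picture): "pixel" ([column, row] in pixels: a listed point, or the origin of a listed thing).
The state is a dict: "time": time; "joints": joint angles; "dq": joint speeds; "effort": joint torques, N m; "position": TCP position; "orientation": TCP orientation; "ft_force": force on the tool from outside, world axes, zero at the start; "moment": the same for the moment, N m; "opening": opening from 0.0 (shut) to 1.0 (fully open); "grasp_force": force on a finger pad.
Only numpy, scipy, OpenCV 4.12 (cv2) and the standard library are available. Lean on these libraries where they do the work, as an engineer would, in place of code of your own. Each camera call takes 0.05 s, during which the arm holds its last target. There are 200 camera calls.

## Task

In this printing workshop a drawstring bag needs its two orange cord beads, which are in the red-capped dispenser (do not tip the blue one). With the drum still upright, turn the red cap so that its middle-sized hole, the one the 18 mm beads just fit, faces the spout; then push the red ball lever over to its forward stop so that both beads run out and come to rest in the dispenser's white tray, with the cap still on that hole.

Things in the scene. Friction and masses are not known exactly. Their poses are not given: they have to be found in the camera images.
- red_dial (a joint): angle (rad) of the red turning cap, counter-clockwise from above, range -1.45 to 1.45. At 0 its middle hole (26 mm wide) faces the spout; at 1.31 the small one (9 mm), at -1.31 the large one (38 mm). Starts at 0.7 to 1.3. Friction 0.05 N m; stays where left. Black dots of three sizes on the clear top mark the holes.
- red_knob (a point): the red cap's grip: a bar 38 mm long, 12 mm thick, 30 mm tall on the middle of the round clear cap top (94 mm wide, 105 mm above the table). The point is on the turning axis, 18 mm above the cap top, 12 mm below the bar's top. z: up the turning axis, tilts with the drum. x: along the bar, towards the middle hole; y: its thickness; both turn with the cap.
- red_ball (a point): centre of the 24 mm red ball on the tipping lever, 95 mm left (+y of red_tray) of the drum's axis, 0.169 m above the table at first. Axes as red_tray's while upright; they tilt with the drum. Pushed along red_tray's +x it goes 99 mm forward to the stop, rising at most 11 mm halfway; needs 4 to 6 N.
- red_tip (a joint): tipping angle (rad) of drum and lever: 0 upright, 0.85 at the firm forward stop. The hinge runs along red_tray's y, 55 mm ahead (+x) of the drum's axis, 60 mm above the table; the lever is a 10 mm rod, 120 mm from hinge to ball centre. Stiff: it stays where it is left.
- red_tray (a point): centre of the inner floor of the white catch tray fixed to the dispenser's stand, 14 mm above the table; inside 117 (x) by 92 mm, walls 26 mm high, the far one 47 mm. x: forward, from drum through spout to tray (the way to push the lever), y: left, z: up. The drum's axis is 125 mm behind it. The stand does not move.
- blue_tip (a joint): tipping angle (rad) of the other dispenser, alike but with blue cap and blue lever ball and no beads in it: 0 upright; it must not be tipped.
- bead_a: orange plastic ball, 18 mm diameter, at first inside the red-capped drum; the origin is its centre.
- bead_b: a second, equal orange ball, also in that drum; the origin is its centre.

How it is judged (in metres and radians):
On the way, in this order (a step that is already met when the one before it is completed fails the run):
1. the red cap's middle hole faces the spout while the drum is upright (value of joint red_dial between -0.18 and 0.18 rad and value of joint red_tip below 0.15 rad), for 0.2 s.
2. the drum is tipped well over with the middle hole at the spout (value of joint red_dial between -0.18 and 0.18 rad and value of joint red_tip above 0.6 rad), for 0.2 s.
At the end, for the whole second after the job is handed in: both beads lie still inside the white tray of the red-capped dispenser and the red cap is within 10 degrees (0.18 rad) of the middle hole; the lever may stay forward or be put back (value of joint red_dial between -0.18 and 0.18 rad and x of bead_a in the frame of red_tray between -0.062 and 0.062 m and y of bead_a in the frame of red_tray between -0.05 and 0.05 m and z of bead_a in the frame of red_tray between 0 and 0.03 m and linear speed of each of bead_a, bead_b below 0.03 m/s and x of bead_b in the frame of red_tray between -0.062 and 0.062 m and y of bead_b in the frame of red_tray between -0.05 and 0.05 m and z of bead_b in the frame of red_tray between 0 and 0.03 m); the robot touches nothing.
It fails at once if the drum is tipped with the large hole at the spout (value of joint red_dial below -0.6 rad and value of joint red_tip above 0.3 rad).
It fails at once if the blue dispenser is tipped (value of joint blue_tip above 0.2 rad).
It also fails if it takes over 48 s, if anything falls off the work surface, if the arm or the gripper's body presses on something with over 40 N, if the wrist force passes 120 N, or if a joint passes its speed limit or range.

## Working session

There is one attempt and no reset: what is moved stays moved. The work goes in short steps, Python scripts to look and compute and a shell command to move; the robot and the scene stay as the last step left them, time stands still between calls to the robot, and variables do not carry over. Pictures are saved under pics/ and viewed, at most 10 in all, crops included, and the job is handed in when it is done.

```bash
mkdir -p pics; cat > h.py <<'E'
import numpy as np, cv2
from bench import status, read_camera, bot, outline_of, pinpoint
def ray(p,px):
    x=np.linalg.inv(p["mtx"])@[px[0],px[1],1.]; d=np.array(p["T"])[:3,:3]@[x[0],-x[1],-x[2]]
    return np.array(p["T"])[:3,3], d/np.linalg.norm(d)
def atz(p,px,z):
    o,d=ray(p,px); return o+d*(z-o[2])/d[2]
def tri(rs):
    A=0;b=0
    for o,d in rs:
        M=np.eye(3)-np.outer(d,d); A=A+M; b=b+M@o
    return np.linalg.solve(A,b)
def proj(p,X):
    T=np.linalg.inv(p["T"]); c=T[:3,:3]@X+T[:3,3]; u=np.array(p["mtx"])@[c[0],-c[1],-c[2]]; return u[:2]/u[2]
E
python3 - <<'E'
from h import *
np.set_printoptions(precision=4,suppress=True)
P={n:read_camera(n) for n in("side","top")}
for n,p in P.items():
    cv2.imwrite(f"pics/{n}0.png",p["pixels"][:,:,::-1]); print(n,[k for k in p],np.array(p["T"])[:3,3],np.array(p["mtx"])[0,0])
for t in("red_knob","red_ball","red_tray"):
    r=[]
    for n,p in P.items():
        q=pinpoint(t,p); print(t,n,[(np.round(a["pixel"],1),round(a["confidence"],2)) for a in q[:2]])
        if q: r.append(ray(p,q[0]["pixel"])); print(atz(p,q[0]["pixel"],{"red_knob":.123,"red_ball":.169,"red_tray":.014}[t]))
    if len(r)==2: print("tri",tri(r))
s=status.state();print(s)
E
```

```text
side ['pixels', 'mtx', 'T', 'shot'] [ 0.3841 -0.8226  0.6908] 493.83154570047503
top ['pixels', 'mtx', 'T', 'shot'] [0.3844 0.0334 0.9353] 427.15479622836415
red_knob side [(array([313.8, 307.3]), 0.73), (array([383.6, 343.6]), 0.6)]
[ 0.4791 -0.2352  0.123 ]
red_knob top [(array([448.7, 232.5]), 0.63)]
[ 0.4809 -0.2308  0.123 ]
tri [ 0.4805 -0.2318  0.1198]
red_ball side [(array([303.2, 249.7]), 0.92), (array([317.1, 308. ]), 0.54)]
[ 0.4765 -0.139   0.169 ]
red_ball top [(array([409.9, 233.2]), 0.56)]
[ 0.4746 -0.1451  0.169 ]
tri [ 0.475  -0.1443  0.173 ]
red_tray side [(array([384.5, 346. ]), 0.83)]
[ 0.6053 -0.2403  0.014 ]
red_tray top [(array([429.5, 179.2]), 0.72)]
[ 0.6136 -0.231   0.014 ]
tri [ 0.6118 -0.2328  0.006 ]
{'time': 0.4, 'joints': array([63.5975, 16.4112, 90.3497,  0.0004, 73.2548, -8.5964]), 'dq': array([-0.1333, -0.1085, -0.0357,  0.0387,  0.1335, -0.121 ]), 'effort': array([ -0.0008, -40.5291, -29.2353,  -0.0002,   0.0021,   0.    ]), 'position': array([0.2064, 0.6426, 0.2311]), 'orientation': array([[-0.9521,  0.3058, -0.0001],
       [ 0.3058,  0.9521, -0.0002],
       [ 0.    , -0.0003, -1.    ]]), 'ft_force': array([-0.0602,  0.9254, -1.6591]), 'moment': array([-0.0797,  0.0145, -0.0686]), 'grasp_force': 0.0, 'opening': 0.9974836775577823}
```

View pics/top0.png

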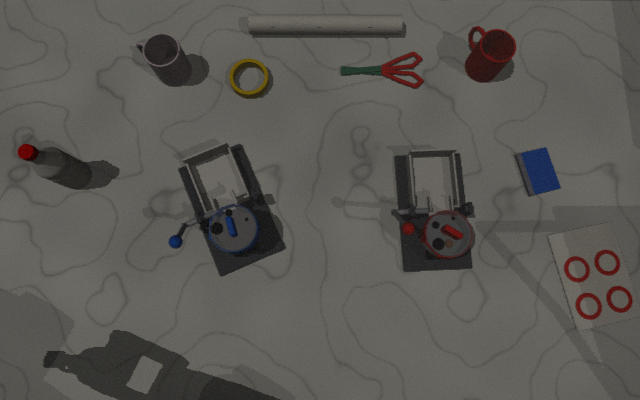

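View pics/side0.png

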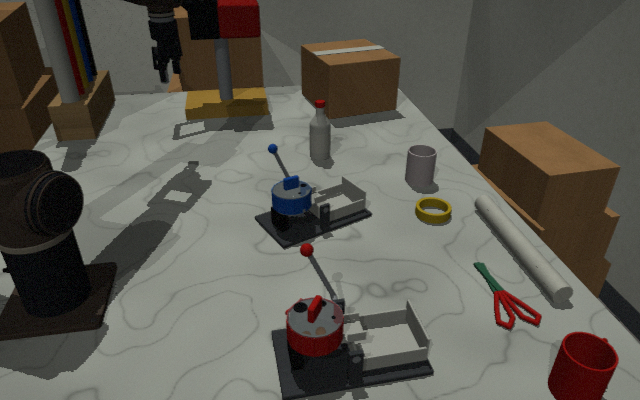

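```bash
python3 - <<'E'
from h import *
a=cv2.imread("pics/top0.png")[140:280,380:490]; b=cv2.imread("pics/side0.png")[230:395,260:440]
a=cv2.resize(a,None,fx=4,fy=4,interpolation=2)[:560]; b=cv2.resize(b,(345,316),interpolation=2)
c=np.zeros((560,790,3),np.uint8); c[:,:440]=a; c[:316,445:790]=b
cv2.imwrite("pics/z0.png",np.clip(c*1.8,0,255).astype(np.uint8))
E
```

```text
(no output)
```

View pics/z0.png

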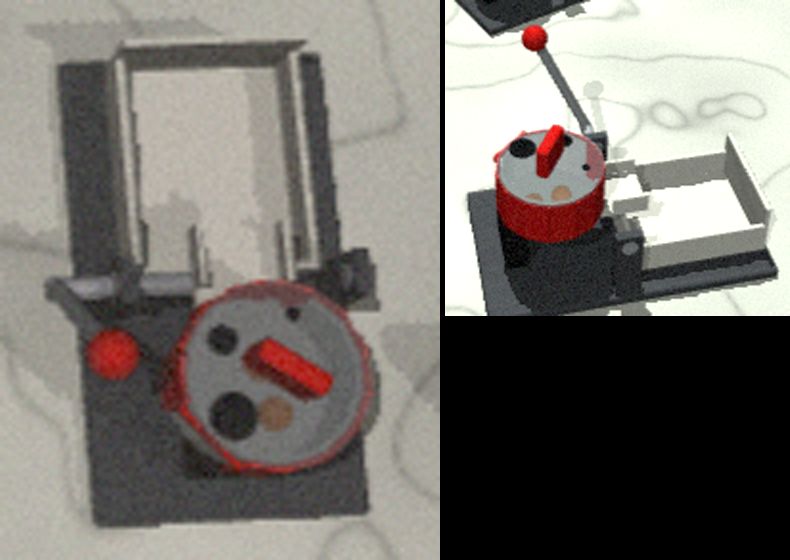

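The top crop shows the dispenser facing nearly world +x. The bar's middle-hole end points forward-left, with the mid dot at about (436,225) and the large dot at about (439,244). The beads are behind the bar.

```bash
python3 - <<'E'
from h import *
np.set_printoptions(precision=4,suppress=True)
p=read_camera("top"); g=lambda u,v,z: atz(p,(380+u/4,140+v/4),z)
ang=lambda d: np.degrees(np.arctan2(d[1],d[0]))
FL,BL,BR,FR=[g(*c,.01) for c in((60,65),(95,523),(367,512),(318,55))]
print(FL,BL,BR,FR,"yaw L,R,back",ang(FL-BL),ang(FR-BR),ang(BL-BR)-90,ang(FL-FR)-90)
print("rim yaw", ang(g(120,45,.04)-g(128,262,.04)))
c=g(275,375,.105)
for n,q in dict(mid=(223,339),small=(293,313),large=(235,415)).items(): q=g(*q,.105); print(n,q,ang(q-c),np.linalg.norm(q-c))
print("c",c)
a,b=g(262,348,.135),g(325,385,.135); print("bar top",a,b,(a+b)/2,ang(a-b),np.linalg.norm(a-b))
print("ball",g(113,354,.169))
P={n:read_camera(n) for n in("side","top")}
for t in("red_knob","red_ball","red_tray"):
    print(t,tri([ray(p,pinpoint(t,p)[0]["pixel"]) for p in P.values()]))
E
```

```text
[ 0.6682 -0.1568  0.01  ] [ 0.4123 -0.165   0.01  ] [ 0.417  -0.3126  0.01  ] [ 0.6737 -0.304   0.01  ] yaw L,R,back 1.8296083945538417 1.9067304997951144 1.8120521421661664 2.1331559468493566
rim yaw -0.7401023173764522
mid [ 0.4985 -0.212   0.105 ] 53.85137295528562 0.03046929918827114
small [ 0.5113 -0.2476  0.105 ] -19.656940687460388 0.032623871691570674
large [ 0.461  -0.2157  0.105 ] 132.9409304676832 0.02861696586529093
c [ 0.4805 -0.2366  0.105 ]
bar top [ 0.49   -0.2215  0.135 ] [ 0.4722 -0.2504  0.135 ] [ 0.4811 -0.2359  0.135 ] 58.30775653022835 0.03389693872194107
ball [ 0.4832 -0.1426  0.169 ]
red_knob [ 0.486  -0.2355  0.1221]
red_ball [ 0.477  -0.142   0.1716]
red_tray [ 0.6076 -0.2293  0.0079]
```

```bash

for i in 1 2 3 4 5; do python3 -m inch '{"fingers":[1,1,1,1],"travel":[[-0.5,-0.5,-0.05],[-1,-1,-0.1],[-1,-1,-0.1],[-1,-1,-0.1]],"roll":[0,0,0,0]}' | tail -3; done
```

```text
ft_force: [0.7, 1.1, 0.6]
opening: 1.003
grasp_force: 0.0
ft_force: [0.7, -0.0, -0.0]
opening: 0.998
grasp_force: 0.0
ft_force: [0.0, -0.0, 0.6]
opening: 1.001
grasp_force: 0.0
ft_force: [0.2, 1.7, -0.0]
opening: 1.001
grasp_force: 0.0
ft_force: [-0.4, 0.1, 0.5]
opening: 1.001
grasp_force: 0.0
```

```bash

python3 -m inch '{"fingers":[1,1,1],"travel":[[-0.2,-0.5,0],[-0.4,-1,0],[-0.4,-1,0]],"roll":[0,0,0]}' >/dev/null
python3 -m inch '{"fingers":[1,1,1],"travel":[[-0.2,-0.5,0],[-0.4,-1,0],[-0.4,-1,0]],"roll":[0,0,0]}' >/dev/null
python3 -m inch '{"fingers":[1,1,1],"travel":[[-0.2,-0.5,0],[-0.4,-1,0],[-0.4,-1,0]],"roll":[0,0,0]}' >/dev/null
python3 -m inch '{"fingers":[1,1,1],"travel":[[-0.2,-0.5,0],[-0.4,-1,0],[-0.4,-1,0]],"roll":[0,0,0]}' >/dev/null
python3 -m inch '{"fingers":[0.6,0.6,0.6,0.6,0.6,0.6,0.6],"travel":[[0,-0.4,0],[0,-0.4,0],[0,-0.4,0],[0,-0.4,0],[0,-0.4,0],[0,-0.4,0],[0,-0.4,0]],"roll":[0.2,0.3,0.5,0.6,0.8,1,1]}' >/dev/null
python3 -m inch '{"fingers":[0.6,0.6,0.6,0.6,0.6,0.6,0.6],"travel":[[0,0,0],[0,0,0],[0,0,0],[0,0,0],[0,0,0],[0,0,0],[0,0,0]],"roll":[0.2,0.3,0.5,0.6,0.8,1,1]}'
python3 -m inch '{"fingers":[0.6,0.6,0.6,0.6],"travel":[[0,0,0.5],[0,0,1],[0,0,1],[0,0,1]],"roll":[0.15,0.3,0.3,0.3]}'
python3 - <<'E'
from h import *
s=status.state(); R=s["orientation"]; print(s["time"],s["position"],s["joints"],R, np.degrees(np.arctan2(R[1,1],R[0,1])), R.T@(np.array([.4815,-.2355,.110])-s["position"])/.08)
E
```

```text
time: 4.68
position: [0.4803, -0.2323, 0.2711]
orientation: [[0.31, 0.951, 0.0], [0.951, -0.31, 0.002], [0.002, -0.0, -1.0]]
ft_force: [-0.3, 0.1, -0.2]
opening: 0.598
grasp_force: 0.0
time: 5.02
position: [0.4784, -0.2319, 0.1889]
orientation: [[0.516, 0.857, -0.005], [0.857, -0.516, 0.005], [0.001, -0.007, -1.0]]
ft_force: [0.5, -1.1, 0.0]
opening: 0.598
grasp_force: 0.0
5.0167 [ 0.4784175  -0.23193333  0.18889786] [-3.68240088e+01  7.59100903e-01  1.12507624e+02  4.63503945e-02
  6.71236808e+01 -5.77905587e+00] [[ 0.51598558  0.85658263 -0.0050075 ]
 [ 0.85659608 -0.51596632  0.00468048]
 [ 0.00142551 -0.00670446 -0.99997651]] -31.062843039013277 [-0.01971425  0.0626208   0.98579847]
```

```bash

python3 -m inch '{"fingers":[0.6,0.6,0.6,0.6,0.6],"travel":[[0,0.06,0.3],[-0.02,0.06,0.6],[-0.02,0.06,0.9],[-0.02,0.06,0.98],[-0.02,0.06,0.98]],"roll":[0,0,0,0,0]}'
python3 -m inch '{"fingers":[0,0,0,0,0,0,0,0],"travel":[[0,0,0],[0,0,0],[0,0,0],[0,0,0],[0,0,0],[0,0,0],[0,0,0],[0,0,0]],"roll":[0,0,0,0,0,0,0,0]}' 30
python3 - <<'E'
from h import *
for n in("side","top"):
    p=read_camera(n); a=p["pixels"][:,:,::-1]; a=a[140:280,380:500] if n=="top" else a[200:380,250:450]
    cv2.imwrite(f"pics/{n}1.png",np.clip(cv2.resize(a,None,fx=3,fy=3,interpolation=2)*1.6,0,255).astype(np.uint8))
a,b=cv2.imread("pics/side1.png"),cv2.imread("pics/top1.png"); a=cv2.resize(a,None,fx=.72,fy=.72)
c=np.zeros((420,800,3),np.uint8); c[:a.shape[0],:a.shape[1]]=a; c[:420,440:800]=b; cv2.imwrite("pics/g1.png",c)
E
```

```text
time: 5.43
position: [0.4829, -0.2381, 0.1133]
orientation: [[0.518, 0.855, -0.001], [0.855, -0.518, 0.001], [0.0, -0.001, -1.0]]
ft_force: [-0.5, 0.6, 0.4]
opening: 0.598
grasp_force: 0.0
time: 6.1
position: [0.4803, -0.2374, 0.1154]
orientation: [[0.518, 0.855, -0.007], [0.855, -0.518, 0.004], [-0.001, -0.008, -1.0]]
ft_force: [-10.6, 5.6, 11.6]
opening: 0.13
grasp_force: 33.6
```

View pics/g1.png

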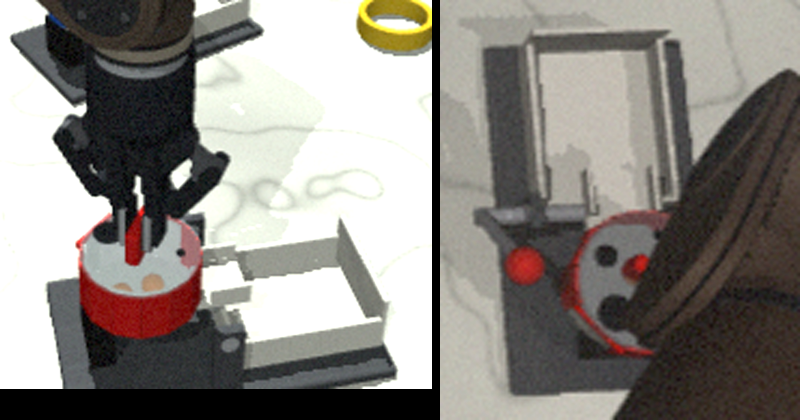

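The jaws hold the bar, with a small side load and some upward load. I'll relieve both, then turn about 57° clockwise.

```bash

python3 -m inch '{"fingers":[0,0,0,0,0,0,0,0,0],"travel":[[0,-0.03,-0.04],[0,-0.03,-0.04],[0,-0.03,-0.04],[0,-0.03,-0.04],[0,-0.03,-0.04],[0,-0.03,-0.04],[0,-0.03,-0.04],[0,-0.03,-0.04],[0,-0.03,-0.04]],"roll":[0,0,0.1,0.2,0.3,0.4,0.5,0.6,0.65]}'
python3 -m inch '{"fingers":[0,0,0,0,0,0,0,0],"travel":[[0,0,0],[0,0,0],[0,0,0],[0,0,0],[0,0,0],[0,0,0],[0,0,0],[0,0,0]],"roll":[0.1,0.2,0.3,0.4,0.5,0.6,0.62,0.62]}'
python3 - <<'E'
from h import *
s=status.state(); R=s["orientation"]; print(np.degrees(np.arctan2(R[1,0],R[0,0])),s["joints"],s["moment"])
E
```

```text
time: 6.95
position: [0.4795, -0.2364, 0.1157]
orientation: [[0.872, 0.489, -0.002], [0.489, -0.872, 0.002], [-0.001, -0.003, -1.0]]
ft_force: [-0.4, 2.4, -4.2]
opening: 0.131
grasp_force: 32.0
time: 7.62
position: [0.4793, -0.2354, 0.1157]
orientation: [[1.0, 0.026, -0.003], [0.026, -1.0, 0.005], [-0.003, -0.005, -1.0]]
ft_force: [-0.9, 5.0, -3.2]
opening: 0.134
grasp_force: 32.3
1.5038406934678952 [-37.10074995   6.17362615 115.21025123   0.11926601  58.93966945
  51.33405145] [ 0.70676387  0.33852659 -0.03235324]
```

```bash

python3 -m inch '{"fingers":[0.6,0.6,0.6,0.6,0.6,0.6,0.6,0.6],"travel":[[0,0,0],[0,0,0],[0,0,0],[0,0,0],[0,0,-0.3],[0,0,-0.6],[0,0,-1],[0,0,-1]],"roll":[0,0,0,0,0,0,0,0]}' | tail -3
python3 -m inch '{"fingers":[0,0,0,0,0,0],"travel":[[0,0,-0.6],[-0.3,-0.3,-0.6],[-0.5,-0.6,-0.6],[-0.5,-1,-0.6],[-0.5,-1,-0.6],[-0.5,-1,-0.6]],"roll":[0,0,0,0,0,0]}'
python3 - <<'E'
from h import *
np.set_printoptions(precision=4,suppress=True)
r=[]
for n in("side","top"):
    p=read_camera(n); a=p["pixels"][:,:,::-1]; a=a[140:280,380:500] if n=="top" else a[200:380,250:450]
    q=pinpoint("red_ball",p); print(n,[(x["pixel"],x["confidence"],atz(p,x["pixel"],.169)) for x in q[:1]])
    cv2.imwrite(f"pics/{n}2.png",np.clip(cv2.resize(a,None,fx=3,fy=3,interpolation=2)*1.6,0,255).astype(np.uint8))
a,b=cv2.imread("pics/side2.png"),cv2.imread("pics/top2.png"); a=cv2.resize(a,None,fx=.72,fy=.72)
c=np.zeros((420,800,3),np.uint8); c[:a.shape[0],:a.shape[1]]=a; c[:420,440:800]=b; cv2.imwrite("pics/g2.png",c)
print(status.state()["position"])
E
```

```text
ft_force: [1.1, -0.1, 0.4]
opening: 0.602
grasp_force: 0.0
time: 8.78
position: [0.4383, -0.1578, 0.2447]
orientation: [[1.0, 0.029, 0.002], [0.029, -1.0, -0.001], [0.002, 0.001, -1.0]]
ft_force: [-0.8, -1.4, -0.4]
opening: 0.0
grasp_force: 0.0
side [([305.4, 250.8], 0.98, array([ 0.4798, -0.1427,  0.169 ]))]
top [([411.4, 232.5], 0.97, array([ 0.4758, -0.1479,  0.169 ]))]
[ 0.4385 -0.1594  0.2442]
```

View pics/g2.png

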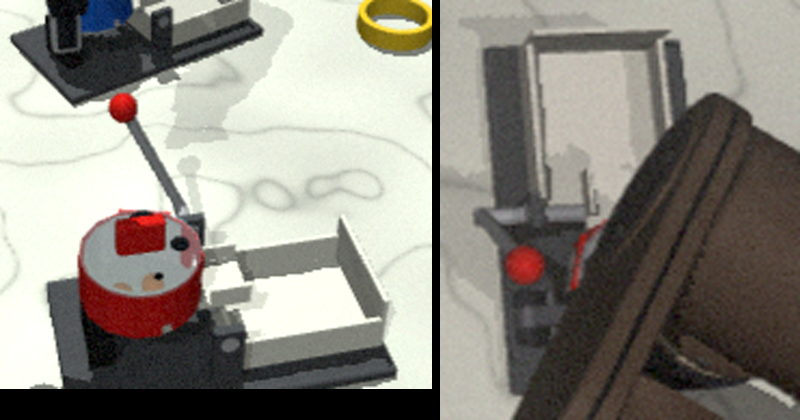

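The middle dot now faces the spout and the bar lies along the forward direction. Next I go behind the ball and push the lever.

```bash

python3 -m inch '{"fingers":[0,0,0,0,0,0],"travel":[[0,-0.2,0],[0,-0.2,0.3],[0,-0.2,0.6],[0,-0.2,1],[0,-0.2,1],[0,-0.2,1]],"roll":[0,0,0,0,0,0]}'
python3 -m inch '{"fingers":[0,0,0,0,0,0,0,0,0,0,0,0],"travel":[[0.08,0,0],[0.16,0,0],[0.24,0,0],[0.32,0,-0.03],[0.4,0,-0.05],[0.48,0,-0.08],[0.56,0,-0.1],[0.64,0,-0.11],[0.72,0,-0.12],[0.8,0,-0.12],[0.9,0,-0.12],[1,0,-0.12]],"roll":[0,0,0,0,0,0,0,0,0,0,0,0]}'
```

```text
time: 9.48
position: [0.4367, -0.1425, 0.1625]
orientation: [[1.0, 0.026, -0.004], [0.026, -1.0, 0.003], [-0.004, -0.003, -1.0]]
ft_force: [0.7, -0.2, 0.4]
opening: -0.003
grasp_force: 0.0
time: 10.48
position: [0.5184, -0.1403, 0.1745]
orientation: [[1.0, 0.027, -0.0], [0.027, -1.0, -0.0], [-0.0, 0.0, -1.0]]
ft_force: [-4.0, -0.3, 3.2]
opening: 0.0
grasp_force: 2.0
```

```bash

python3 -m inch '{"fingers":[0,0,0,0,0,0],"travel":[[0.08,0,0.02],[0.16,0,0.04],[0.24,0,0.06],[0.32,0,0.08],[0.4,0,0.1],[0.4,0,0.1]],"roll":[0,0,0,0,0,0]}'
```

```text
time: 10.98
position: [0.551, -0.1394, 0.1651]
orientation: [[1.0, 0.027, 0.001], [0.027, -1.0, 0.0], [0.001, -0.0, -1.0]]
ft_force: [-0.8, 0.3, 0.3]
opening: -0.001
grasp_force: 0.0
```

```bash

python3 -m inch '{"fingers":[0,0,0],"travel":[[0.06,0,0],[0.12,0,0.02],[0.12,0,0.02]],"roll":[0,0,0]}' | sed -n '2p;4p'
python3 - <<'E'
from h import *
np.set_printoptions(precision=4,suppress=True)
for n in("side","top"):
    p=read_camera(n); a=p["pixels"][:,:,::-1]; a=a[140:280,380:500] if n=="top" else a[200:380,250:450]
    for t in("red_ball","bead_a"):
        print(n,t,[(x["pixel"],x["confidence"],atz(p,x["pixel"],.169 if t=="red_ball" else .023)) for x in pinpoint(t,p)[:3]])
    cv2.imwrite(f"pics/{n}3.png",np.clip(cv2.resize(a,None,fx=3,fy=3,interpolation=2)*1.6,0,255).astype(np.uint8))
a,b=cv2.imread("pics/side3.png"),cv2.imread("pics/top3.png"); a=cv2.resize(a,None,fx=.72,fy=.72)
c=np.zeros((420,800,3),np.uint8); c[:a.shape[0],:a.shape[1]]=a; c[:420,440:800]=b; cv2.imwrite("pics/g3.png",c)
E
```

```text
position: [0.5591, -0.1391, 0.1629]
ft_force: [-2.6, -0.4, -2.3]
side red_ball [([359.1, 242.1], 0.67, array([ 0.578 , -0.1338,  0.169 ]))]
side bead_a [([409.5, 337.8], 0.62, array([ 0.6518, -0.2374,  0.023 ])), ([403.2, 324.3], 0.39, array([ 0.6511, -0.2038,  0.023 ]))]
top red_ball []
top bead_a []
```

View pics/g3.png

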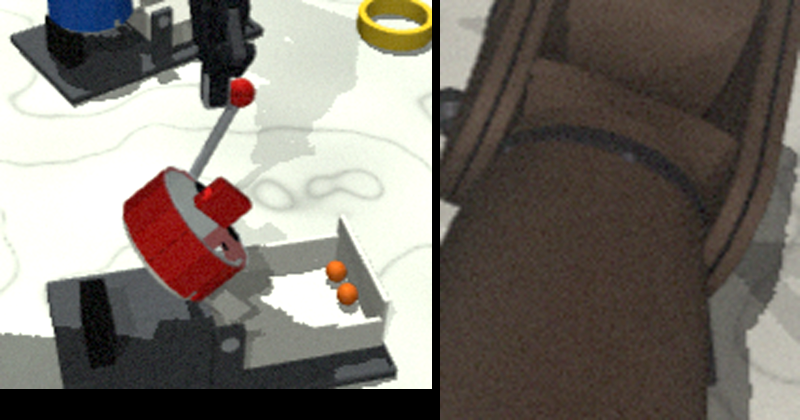

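The side view shows both beads in the tray, near the far wall, with the drum tipped over. I'll give a last small push to confirm the stop, then back off.

```bash

python3 -m inch '{"fingers":[0,0,0,0,0],"travel":[[0.04,0,0],[0.06,0,0],[0.08,0,0],[0.08,0,0],[0.08,0,0]],"roll":[0,0,0,0,0]}' | sed -n '2p;4p'
python3 -m inch '{"fingers":[0,0,0,0,0,0,0,0],"travel":[[-0.15,0,0],[-0.3,0,0],[-0.5,0,0],[-0.5,0,-0.3],[-0.5,0,-0.6],[-0.5,0,-1],[-0.5,0,-1],[-0.5,0,-1]],"roll":[0,0,0,0,0,0,0,0]}'
python3 - <<'E'
from h import *
np.set_printoptions(precision=4,suppress=True)
for i in range(2):
    p=read_camera("side")
    for t in("red_ball","bead_a"):
        print(t,[(x["pixel"],x["confidence"],atz(p,x["pixel"],.169 if t=="red_ball" else .023)) for x in pinpoint(t,p)[:3]])
a=cv2.resize(p["pixels"][200:380,250:450,::-1],None,fx=3,fy=3,interpolation=2); cv2.imwrite("pics/s4.png",a)
E
```

```text
position: [0.5598, -0.1392, 0.1639]
ft_force: [-21.1, -1.3, 8.1]
time: 12.62
position: [0.5283, -0.141, 0.2485]
orientation: [[1.0, 0.027, 0.01], [0.027, -1.0, -0.004], [0.01, 0.004, -1.0]]
ft_force: [0.0, 0.5, 0.3]
opening: -0.002
grasp_force: 0.0
red_ball [([358.1, 241.7], 0.86, array([ 0.5765, -0.1323,  0.169 ]))]
bead_a [([413.7, 338.2], 0.56, array([ 0.6589, -0.2396,  0.023 ]))]
red_ball [([358.7, 243.0], 0.9, array([ 0.5766, -0.1363,  0.169 ]))]
bead_a [([411.5, 335.5], 0.55, array([ 0.6571, -0.2328,  0.023 ])), ([403.8, 326.9], 0.53, array([ 0.6501, -0.2103,  0.023 ]))]
```

View pics/s4.png

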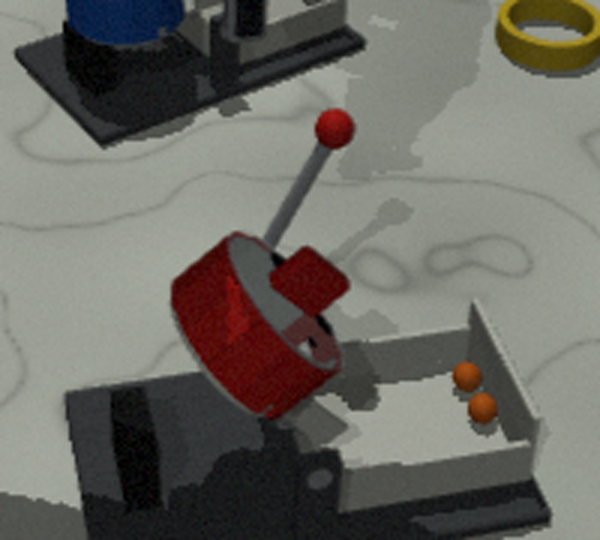

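The lever is at its stop, the arm is clear, and both beads are in the tray against the far wall. I'll wait for them to settle, then hand in.

```bash

for i in 1 2 3; do python3 -m inch '{"fingers":[0,0,0,0,0,0,0,0,0,0,0,0],"travel":[[0,0,0],[0,0,0],[0,0,0],[0,0,0],[0,0,0],[0,0,0],[0,0,0],[0,0,0],[0,0,0],[0,0,0],[0,0,0],[0,0,0]],"roll":[0,0,0,0,0,0,0,0,0,0,0,0]}' | head -1; done
python3 - <<'E'
from h import *
def cents():
    a=cv2.cvtColor(read_camera("side")["pixels"],cv2.COLOR_RGB2HSV)[290:360,370:440]
    m=cv2.inRange(a,(6,150,70),(16,255,255)); n,_,s,c=cv2.connectedComponentsWithStats(m)
    return [(s[i,4],c[i].round(1)) for i in range(1,n) if s[i,4]>15]
print(cents()); [read_camera("side") for _ in range(8)]; print(cents())
print(bot.hand_in())
E
```

```text
time: 13.92
time: 14.92
time: 15.92
[(np.int32(68), array([35.1, 35. ])), (np.int32(73), array([40.4, 45.4]))]
[(np.int32(68), array([35.1, 35. ])), (np.int32(75), array([40.3, 45.4]))]
the job is handed in; nothing more can be done
None
```

I turned the red cap's middle hole to the spout and pushed the lever to its forward stop. Both beads came to rest in the white tray, and I handed the job in at about 16 s; no verdict was returned.

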